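# Third hand for a towel-rail bar

## Robot

A 6-joint arm with a two-finger parallel gripper is mounted at the origin on a cart in front of the work surface, level with it; the furniture and walls round the work are solid. World frame = base frame: x ahead of the robot, y to its left, z up, the work surface at z = 0. Lengths are in m, angles in rad, forces in N, time in s.
With the tool pointing down it reaches from about 0.35 to 0.975 m from the base axis. Payload 4.9 kg.
Tool frame: the origin (TCP) lies at the centre of the arm's flange, where the gripper is bolted on; the fingertips stand 173 mm ahead of it and the grasp point (between the pads) lies 155 mm ahead of it; z points along the fingers, x is the direction in which the jaws open and shut, and the axes are right-handed (so a half turn about z gives the same grasp; the last joint's range is limited). The gripper opens to 85 mm and grips with 20 to 120 N. Pads are 22 mm wide; open, the fingers measure 114 mm over their backs; the gripper's body (76 mm by 85 mm) begins 54 mm behind the grasp point. The pads swing forward as they close: fully open they stand 13 mm farther back than shut.
Start: joints at [-0.119, 0.053, 1.613, -0, 1.476, -0.119], TCP at [0.625, 0, 0.405] pointing down, gripper open.
Joint ranges: [-3.01, 3.01], [-1.01, 2.22], [0.06, 2.58], [-1.02, 4.17], [0.09, 2.62], [-3.14, 3.14]. Speed limits (rad/s): [2.57, 2.57, 3.14, 3.14, 3.14, 3.14].

## Interface

Orientations are given as a unit quaternion [w, x, y, z].
In Python, from bench import ctrl, optics gives the robot as it stands.
- The arm moves only by the tool step_arm, never from a script. Its arguments are lists of equal length, an entry for each row: "delta_pos": the shift along the tool's x, y, z in m, a list of three; "twist": the turn about the tool's z in degrees; "hand": the finger opening in m, from 0 to 0.0854. In form: {"delta_pos": [[tx, ty, tz], ...], "twist": [twist, ...], "hand": [hand, ...]}. A call has exactly 10 rows; each row is the pose to reach, as a shift and turn from the pose commanded when the call began, along the tool's axes at that moment; what a row does not reach only later rows make up. A row lasts 1/12 s, in which the tool goes at most 41.7 mm and 7.16 degrees, less where a joint would pass 70% of its speed; a pose out of reach is approached as far as the arm can. A call with a gripper value outside its range is refused whole. The fingers move at their own pace and stop on an object; the grip force is fixed at half the most. Time passes only in rows, so rows that repeat a pose let the fingers close, or fill a call up. It gives the time, the measured TCP pose, the force and the opening at its end, in the units of the state.
- ctrl.get_state(): the state, without advancing time (a new reading comes with each control period).
- optics.capture(name): name is "scene" or "side" or "wrist"; returns (picture, depth): 480x640x3 uint8, red, green, blue; 480x640 float32, m along the optical axis (not along the pixel's ray), 0 where there is no reading.
- optics.camera_model(name): a dict with "camera_matrix" (3x3 intrinsics, pixels), "cam_to_world" (4x4, takes a point from camera to world coordinates); the wrist camera has in their place "mount" (4x4, takes a point from camera to tool coordinates, whose origin is the TCP and whose axes are the tool frame's). Camera axes: x right, y down, z forward; pixel columns grow to the right and rows downward; lengths in m; the calibration is good to about 2 mm. The wrist camera is an equidistant fisheye: a pixel r from the principal point sees the ray r / f radians off the axis. A picture is of the moment at which its call begins: read the wrist's pose just before it. camera_model takes no time and is no camera call.
- ctrl.hand_in(): hands the job in, once; it reports no verdict.
The state is a dict: "time": time; "joint_positions": joint angles; "joint_velocities": joint speeds; "tau": joint torques, N m; "position": TCP position; "orientation": TCP orientation; "ft_force": force on the tool from outside, world axes, zero at the start; "ft_torque": the same for the moment, N m; "width": finger opening in m.
Only numpy, scipy, OpenCV 4.12 (cv2) and the standard library are available. Lean on these libraries where they do the work, as an engineer would, in place of code of your own. Each camera call takes 0.05 s, during which the arm holds its last target. There are 200 camera calls.

## Task

Set the towel-rail bar in the cradle: press it straight down into both forks, past the sprung jaw, until it sits on the slot floors with the jaw shut over it. Then slide it endways against the sprung stop and keep it pressed there with a steady push of about 8.5 N, the stop's pointer between its two tabs, so that I can screw the end cap on; never drive the stop to the end of its travel, and leave the other things alone. Finish while still holding the bar pressed: do not let go.

Things in the scene. Friction and masses are not known exactly. Their poses are not given: they have to be found in the camera images.
- bar: Towel-rail bar, about 0.15 kg, lying on the counter: round steel rod 14 mm in diameter and 172 mm long between two square grey ends (18 x 18 mm, each 14 mm long), 200 mm over all. Both ends are alike; either may face the stop. Origin under its middle, on the underside of the square ends; the rod's axis is 9 mm above it. y runs along the bar, z up as it lies.
- bar_mid (a point): Middle of the bar, on the rod's axis
- cradle: Aluminium assembly cradle screwed to the counter: base plate 90 x 255 mm, 10 mm thick. Origin on the counter, midway between the two forks; z up; y runs along the bar's seat, with the sprung stop at the -y end. Between the forks (inner faces at y = +39 and -37 mm) there is free room for the fingers down to the base plate.
- cradle_seat (a point): Where the axis of the seated bar passes midway between the forks: 60 mm above the cradle's origin. Lower the bar with its middle 10 to 30 mm to the +y side of this (best 20), so that its end clears the stop pad and its square ends, too wide for the slots, stay outside the forks.
- fork_plain (a point): Plain fork at y = +45 mm, 12 mm thick along y; the point is the seated rod's axis, 60 mm up. Slot open at the top, along y, 16 mm wide, floor 53 mm up, flared mouth from 66 to 81 mm up.
- fork_clip (a point): Fork clip at y = -45 mm, 16 mm thick along y; the point is the seated rod's axis, 60 mm up. Same slot as the plain fork, but its +x side carries the sprung jaw, 82 mm high.
- stop_face (a point): Centre of the stop pad's face with its spring relaxed, 92 mm to -y of the seat, 60 mm up, facing +y; fixed to the cradle, does not move with the pad. The bar's end meets the pad when the bar's middle is 8 mm to the +y side of the seat.
- clip_jaw (a joint): Hinge of the fork clip's sprung, smooth steel jaw, rad: 0 shut (its nose, 69 mm up, hooks over the seated rod); grows as the jaw tips to +x of the cradle, to 0.5. The nose's upper face slopes: a rod pressed down on it with a few newtons tips the jaw about 0.1 rad aside and passes, and the jaw springs shut over it.
- stop_pad (a joint): Travel of the stop pad (28 mm rubber disc on a spring plunger) toward -y of the cradle, m: 0 relaxed, 0.024 bottomed. Push = 3 N + 500 N/m x travel: 8.5 N at 0.011. A pointer on the pad rides past two small steel tabs on the gauge strip; it passes them at 0.006 (6 N) and 0.016 (11 N).
- cream_pot_b: Small cream pot, 60 mm across, 38 mm high. A bystander: leave it where it stands.
- tweezers_a: Tweezers lying flat, 98 mm long. A bystander: leave it where it stands.
- strip_roll: White strip roll standing on end, 67 mm across, 70 mm high. A bystander: leave it where it stands.
- cream_pot_a: Large cream pot, 68 mm across, 43 mm high. A bystander: leave it where it stands.
- cotton_pads: Stack of cotton pads, 59 mm across, 41 mm high. A bystander: leave it where it stands.
- scissors: Scissors lying flat, 123 mm long. A bystander: leave it where it stands.
- tonic_a: Slim white bottle, 44 mm across, 146 mm high. A bystander: leave it where it stands.

How it is judged:
By the outcome, as a careful person would: the job done as asked, in the order asked, and still so for the second after the job is handed in, while the arm keeps its last pose, push and grip.
It also fails if it takes over 42 s, if anything falls off the work surface, if the arm or the gripper's body presses on something with over 40 N, if the wrist force passes 120 N, or if a joint passes its speed limit or range.

## Working session

There is one attempt and no reset: what is moved stays moved. The work goes in short steps, Python scripts to look and compute and a tool call to move; the robot and the scene stay as the last step left them, time stands still between calls to the robot, and variables do not carry over. Pictures are saved under pics/ and viewed, about 8 in all and at most 12, crops included, and the job is handed in when it is done.

Besides the shell and the picture viewer there is one more tool, called after ">>>" in YAML: its name, and indented under it one key for each argument. step_arm: Moves the arm, as the interface text tells. Its arguments: {"type":"object","properties":{"delta_pos":{"type":"array","items":{"type":"array","items":{"type":"number"}}},"twist":{"type":"array","items":{"type":"number"}},"hand":{"type":"array","items":{"type":"number"}}},"required":["delta_pos","twist","hand"]}

```bash
ls; mkdir -p pics; cat > h.py <<'E'
import numpy as np, cv2
from bench import ctrl, optics
def cap(n,fn=None):
    p,d=optics.capture(n); 
    if fn: cv2.imwrite('pics/'+fn,cv2.cvtColor(p,cv2.COLOR_RGB2BGR))
    return p,d
def pts(n,d):
    m=optics.camera_model(n);K=np.array(m['camera_matrix']);T=np.array(m['cam_to_world'])
    v,u=np.mgrid[:d.shape[0],:d.shape[1]]
    c=np.stack([(u-K[0,2])/K[0,0]*d,(v-K[1,2])/K[1,1]*d,d],-1)
    return c@T[:3,:3].T+T[:3,3]
E
python3 - <<'E'
from h import *
s=ctrl.get_state();print(s)
for n in ('scene','side'):
    p,d=cap(n,n+'0.png');np.save(n+'_d.npy',d)
    m=optics.camera_model(n);print(n,np.round(m['camera_matrix'],1).tolist(),np.round(m['cam_to_world'],3).tolist())
a=cv2.imread('pics/scene0.png');b=cv2.imread('pics/side0.png')
E
```

```text
pics
{'time': 0.0, 'joint_positions': array([-1.18999698e-01,  5.33473574e-02,  1.61431357e+00,  4.64096798e-05,
        1.47601520e+00, -1.18979692e-01]), 'joint_velocities': array([-0.00050356,  0.00013663,  0.00064138, -0.00171307, -0.00135411,
       -0.0008516 ]), 'tau': array([ 2.70554956e-04, -3.93670499e+01, -3.70175600e+01, -1.62778279e-04,
        6.93513779e-03, -6.06393527e-06]), 'position': array([6.24723678e-01, 3.85797636e-05, 4.03456854e-01]), 'orientation': array([-1.46598949e-04,  9.99999457e-01, -1.22232984e-05, -1.03163080e-03]), 'ft_force': array([ 0.21405814, -1.194502  , -0.23943814]), 'ft_torque': array([-0.0531464 , -0.01005038, -0.0220134 ]), 'width': 0.08508074877530833}
scene [[453.8, 0.0, 318.4], [0.0, 453.8, 239.5], [0.0, 0.0, 1.0]] [[0.484, -0.683, 0.546, -0.279], [-0.875, -0.373, 0.31, -0.368], [-0.008, -0.628, -0.778, 1.173], [0.0, 0.0, 0.0, 1.0]]
side [[524.3, 0.0, 316.8], [0.0, 524.3, 235.9], [0.0, 0.0, 1.0]] [[-0.95, -0.171, 0.263, 0.2], [-0.313, 0.581, -0.752, 1.044], [-0.025, -0.796, -0.605, 0.833], [0.0, 0.0, 0.0, 1.0]]
```

View pics/scene0.png

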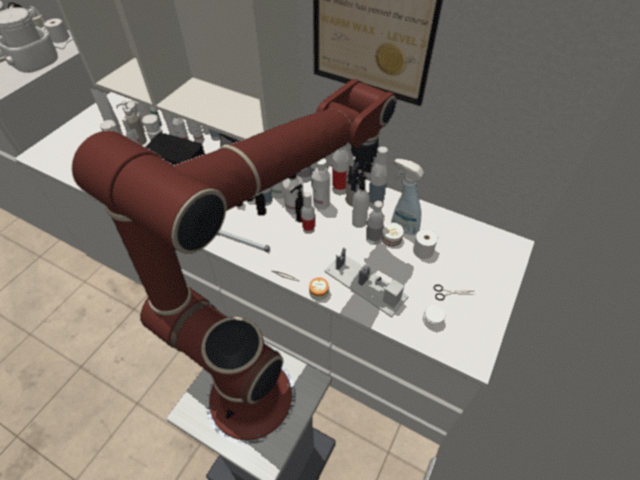

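View pics/side0.png

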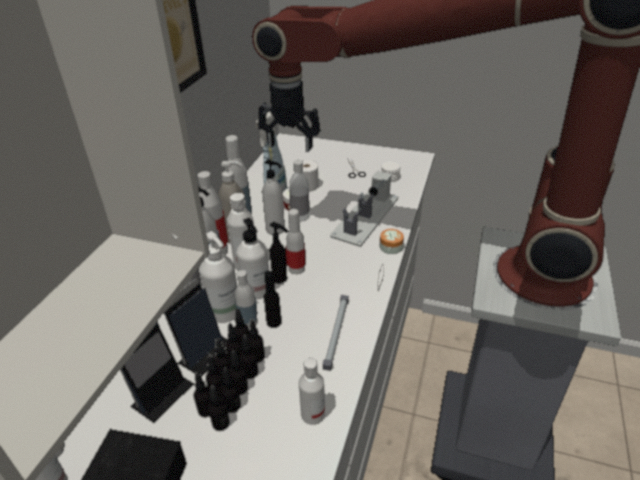

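Both views show the bar lying alone (side image, (345,297)–(328,365)). The cradle (side (350,235)–(385,175)) has its stop housing at the far end, toward world -y.

```bash
cat > m1.py <<'E'
from h import *
def rect(P):
    (c,s,a)=cv2.minAreaRect((P[:,:2]*1000).astype(np.float32)); return np.round(c,1),np.round(s,1),round(a,1)
for n in ('side','scene'):
    d=np.load(n+'_d.npy');P=pts(n,d);img=cv2.imread(f'pics/{n}0.png')
    ok=d>0
    # counter level
    g=cv2.cvtColor(img,cv2.COLOR_BGR2GRAY)
    if n=='side': bx=(310,285,365,380); cx=(325,160,405,250)
    else: bx=(215,225,275,255); cx=(320,245,410,315)
    for nm,b in (('bar',bx),('cradle',cx)):
        m=np.zeros_like(ok);m[b[1]:b[3],b[0]:b[2]]=1
        z=P[...,2]; zz=z[m&ok]; print(n,nm,'counter z med',np.median(zz), np.median(g[m&ok]))
        lo=0.006
        k=m&ok&(z>lo)&(z<0.15)
        lab,nn=cv2.connectedComponents(k.astype(np.uint8))[::-1],0
        num,l,st,ce=cv2.connectedComponentsWithStats(k.astype(np.uint8))
        for i in np.argsort(-st[1:,4])[:3]+1:
            q=P[l==i]; print('  comp',st[i].tolist(),rect(q),'z',q[:,2].max().round(3))
        if nm=='cradle':
            for z0,z1 in ((.03,.05),(.05,.07),(.07,.09)):
                kk=k&(z>z0)&(z<z1)
                num,l,st,ce=cv2.connectedComponentsWithStats(kk.astype(np.uint8))
                for i in range(1,num):
                    if st[i,4]>8: q=P[l==i];print('   ',z0,st[i].tolist(),q.mean(0).round(3),rect(q))
s=cv2.imread('pics/side0.png')
a=cv2.resize(s[160:255,320:415],(570,570),interpolation=cv2.INTER_CUBIC)
b=cv2.resize(s[285:380,310:348],(228,570),interpolation=cv2.INTER_CUBIC)
cv2.imwrite('pics/crop1.png',np.hstack([a,b]))
E
python3 m1.py
```

```text
side bar counter z med 0.0013506570211331281 204.0
  comp [322, 294, 27, 75, 548] (array([417.5, 319.6]), array([ 17.9, 200.9]), 5.6) z 0.023
  comp [310, 358, 14, 22, 188] (array([393.7, 516.5]), array([25.4, 21.3]), 37.8) z 0.149
  comp [327, 297, 1, 1, 1] (array([465.6, 227.3]), array([0., 0.]), 0.0) z 0.007
side cradle counter z med 0.003698188454141771 161.0
  comp [330, 160, 70, 85, 2525] (array([ 448.5, -199.1]), array([445.4, 103.5]), 82.1) z 0.098
  comp [379, 228, 25, 22, 480] (array([367.4,   3.2]), array([59.2, 62.5]), 28.5) z 0.044
  comp [351, 164, 9, 12, 30] (array([ 556.2, -338.7]), array([22.3, 73.4]), 26.5) z 0.01
    0.03 [381, 161, 19, 13, 202] [ 0.44  -0.328  0.041] (array([ 442.6, -332.4]), array([55.3, 59.8]), 36.9)
    0.03 [377, 186, 13, 11, 73] [ 0.431 -0.189  0.04 ] (array([ 426.4, -193.3]), array([41.5, 25.1]), 41.4)
    0.03 [358, 203, 14, 10, 88] [ 0.461 -0.096  0.04 ] (array([461.7, -95.3]), array([36.7, 19.2]), 4.5)
    0.03 [343, 220, 14, 11, 91] [ 0.478 -0.009  0.04 ] (array([480.3, -10.3]), array([13. , 37.6]), 84.8)
    0.03 [380, 228, 24, 18, 334]
[... 2554 characters left out ...]
0.173  0.065] (array([ 446.2, -173.1]), array([19.2,  9.3]), 71.1)
    0.05 [384, 290, 20, 11, 65] [ 0.423 -0.211  0.061] (array([ 426.4, -214.6]), array([30.2, 54.7]), 30.7)
    0.07 [342, 248, 5, 7, 20] [ 0.49  -0.02   0.077] (array([489.3, -19.1]), array([12.7, 13.7]), 87.2)
    0.07 [336, 255, 5, 5, 13] [ 0.46  -0.015  0.077] (array([459.9, -15.2]), array([ 6.8, 12.5]), 15.9)
    0.07 [365, 265, 4, 5, 15] [ 0.468 -0.107  0.077] (array([ 469.5, -106.9]), array([ 8.1, 10. ]), 58.2)
    0.07 [359, 270, 6, 5, 17] [ 0.443 -0.102  0.078] (array([ 442.6, -101.8]), array([ 6., 16.]), 1.8)
    0.07 [375, 277, 30, 20, 245] [ 0.435 -0.203  0.082] (array([ 440.6, -188.3]), array([79.3, 47.6]), 78.4)
```

View pics/crop1.png

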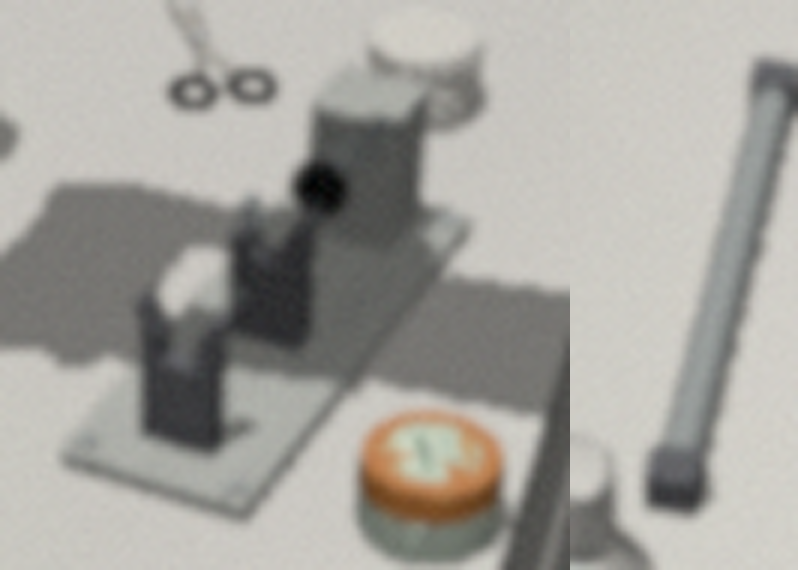

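The crop shows the plain fork near (180,370), the clip with its jaw near (275,270) and the black pad at (320,187). The bar is at about (417,320) mm with yaw +5.6°. The cradle seat is at about (469,-58) mm with yaw about -11.7°. I'll move over the bar and look from near.

>>> step_arm:
  delta_pos:
    - [-0.04,0,0]
    - [-0.08,0,0]
    - [-0.12,0,0]
    - [-0.16,-0.01,0]
    - [-0.19,-0.03,0]
    - [-0.206,-0.065,0]
    - [-0.206,-0.105,0]
    - [-0.206,-0.145,0]
    - [-0.206,-0.185,0]
    - [-0.206,-0.22,0]
  twist: [0,0,0,0,-1,-2,-3,-4,-5,-5.6]
  hand: [0.085,0.085,0.085,0.085,0.085,0.085,0.085,0.085,0.085,0.085]

```text
time: 0.93
position: [0.4181, 0.2221, 0.4045]
orientation: [-0.0, 0.999, 0.05, 0.0]
ft_force: [1.2, -0.1, 0.7]
width: 0.0853
```

>>> step_arm:
  delta_pos:
    - [0.003,-0.03,0.01]
    - [0.006,-0.055,0.03]
    - [0.009,-0.075,0.06]
    - [0.009,-0.081,0.09]
    - [0.009,-0.081,0.12]
    - [0.009,-0.081,0.125]
    - [0.009,-0.081,0.125]
    - [0.009,-0.081,0.125]
    - [0.009,-0.081,0.125]
    - [0.009,-0.081,0.125]
  twist: [0,0,0,0,0,0,0,0,0,0]
  hand: [0.085,0.085,0.085,0.085,0.085,0.085,0.085,0.085,0.085,0.085]

```text
time: 1.77
position: [0.421, 0.3016, 0.2824]
orientation: [-0.001, 0.999, 0.049, 0.002]
ft_force: [0.6, -0.4, -0.1]
width: 0.0852
```

```bash
cat > wr.py <<'E'
from h import *
from scipy.spatial.transform import Rotation as R
def wpts(u,v,z=None,d=None,s=None):
    m=optics.camera_model('wrist');K=np.array(m['camera_matrix']);M=np.array(m['mount'])
    x=(np.asarray(u)-K[0,2])/K[0,0];y=(np.asarray(v)-K[1,2])/K[1,1];r=np.hypot(x,y)+1e-9
    ray=np.stack([np.sin(r)*x/r,np.sin(r)*y/r,np.cos(r)],-1)
    q=s['orientation'];Rt=R.from_quat([q[1],q[2],q[3],q[0]]).as_matrix()
    o=Rt@M[:3,3]+s['position'];w=ray@M[:3,:3].T@Rt.T
    t=(z-o[2])/w[...,2] if d is None else d/ray[...,2]
    return o+w*t[...,None]
E
python3 - <<'E'
from wr import *
s=ctrl.get_state();p,d=cap('wrist','w1.png');np.save('w1.npy',d)
print(s['position'],s['orientation'],s['ft_force'])
v,u=np.mgrid[:480,:640];P=wpts(u,v,d=d,s=s)
k=((d>0)&(P[...,2]>.006)&(P[...,2]<.03)&(abs(P[...,0]-.418)<.06)&(abs(P[...,1]-.32)<.12)).astype(np.uint8)
n,l,st,c=cv2.connectedComponentsWithStats(k)
for i in np.argsort(-st[1:,4])[:3]+1:
    q=P[l==i];print(st[i],[np.round(t,4) for t in cv2.minAreaRect((q[:,:2]*1000).astype(np.float32))],np.percentile(q[:,2],[5,50,95]))
E
```

```text
[0.42097805 0.30160929 0.28236713] [-9.22546779e-04  9.98819596e-01  4.85229236e-02  2.02227434e-03] [ 0.56235292 -0.38851922 -0.10249116]
[ 296   64   30  288 6318] [array([414.8373, 319.3914]), array([ 18.1205, 199.8521]), np.float64(5.361)] [0.01115781 0.01536592 0.01841726]
```

View pics/w1.png

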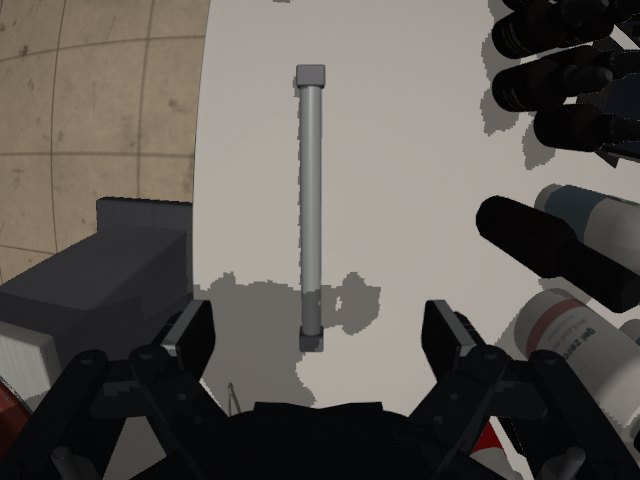

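The bar is clear at columns 297–325, rows 65–350, with its centre at (414.8, 319.4) mm and yaw 5.4°. It sits a few mm left of the jaw centre.

>>> step_arm:
  delta_pos:
    - [-0.002,-0.002,0.02]
    - [-0.0045,-0.0025,0.04]
    - [-0.0045,-0.0025,0.06]
    - [-0.0045,-0.0025,0.08]
    - [-0.0045,-0.0025,0.093]
    - [-0.0045,-0.0025,0.1]
    - [-0.0045,-0.0025,0.102]
    - [-0.0045,-0.0025,0.102]
    - [-0.0045,-0.0025,0.102]
    - [-0.0045,-0.0025,0.102]
  twist: [0,0,0,0,0,0,0,0,0,0]
  hand: [0.085,0.085,0.085,0.085,0.06,0.06,0.06,0.05,0.05,0.04]

```text
time: 2.65
position: [0.416, 0.3039, 0.1792]
orientation: [-0.001, 0.999, 0.049, 0.001]
ft_force: [0.7, 0.1, 1.1]
width: 0.0404
```

>>> step_arm:
  delta_pos:
    - [0,0,0.002]
    - [0,0,0.0035]
    - [0,0,0.0035]
    - [0,0,0.0035]
    - [0,0,0.0035]
    - [0,0,0.0035]
    - [0,0,0.0035]
    - [0,0,0.0035]
    - [0,0,0.0035]
    - [0,0,0.0035]
  twist: [0,0,0,0,0,0,0,0,0,0]
  hand: [0.03,0.02,0.01,0.008,0.008,0.008,0.008,0.008,0.008,0.008]

```text
time: 3.48
position: [0.4155, 0.3036, 0.1746]
orientation: [-0.0, 0.999, 0.049, 0.0]
ft_force: [-1.5, -1.7, 5.1]
width: 0.0117
```

>>> step_arm:
  delta_pos:
    - [0,0,0]
    - [0,0,0]
    - [0,0,-0.01]
    - [0,0,-0.03]
    - [0,0,-0.05]
    - [0,0,-0.08]
    - [0,0,-0.11]
    - [0,0,-0.14]
    - [0,0,-0.14]
    - [0,0,-0.14]
  twist: [0,0,0,0,0,0,0,0,0,0]
  hand: [0.008,0.008,0.008,0.008,0.008,0.008,0.008,0.008,0.008,0.008]

```text
time: 4.32
position: [0.4155, 0.3037, 0.3161]
orientation: [-0.001, 0.999, 0.049, 0.002]
ft_force: [-0.3, -0.1, -3.2]
width: 0.0117
```

```bash
cat > wb.py <<'E'
from wr import *
def bar(fn):
    s=ctrl.get_state();p,d=cap('wrist',fn)
    v,u=np.mgrid[:480,:640];P=wpts(u,v,d=d,s=s)
    q=s['orientation'];Rt=R.from_quat([q[1],q[2],q[3],q[0]]).as_matrix()
    T=(P-s['position'])@Rt   # tool coords
    k=((d>0)&(abs(T[...,0])<.02)&(T[...,2]>.15)&(T[...,2]<.185)&(T[...,1]<-.02)&(T[...,1]>-.15)).astype(np.uint8)
    n,l,st,c=cv2.connectedComponentsWithStats(k)
    i=1+np.argmax(st[1:,4]);t=T[l==i]*1000
    print(st[i].tolist(),'tool y range',t[:,1].min().round(1),t[:,1].max().round(1),'width',s['width'],'F',s['ft_force'].round(1))
    for a,b in ((-110,-85),(-80,-60),(-60,-40),(-40,-25)):
        m=(t[:,1]>a)&(t[:,1]<b)
        if m.sum()>20: print(a,b,'x mid',((t[m,0].min()+t[m,0].max())/2).round(1),'z top',np.percentile(t[m,2],[5,20,50]).round(1))
    return s,p,d,P,T
E
python3 -c "
from wb import *
bar('w2.png')"
```

```text
[292, 14, 54, 266, 10667] tool y range -115.3 -20.0 width 0.011652776901627186 F [-0.3 -0.1 -3.2]
-110 -85 x mid -0.3 z top [156.1 156.9 158.8]
-80 -60 x mid -0.4 z top [158.1 158.8 159.8]
-60 -40 x mid -0.4 z top [158.1 158.8 159.7]
-40 -25 x mid -0.6 z top [158.1 158.7 159.6]
```

View pics/w2.png

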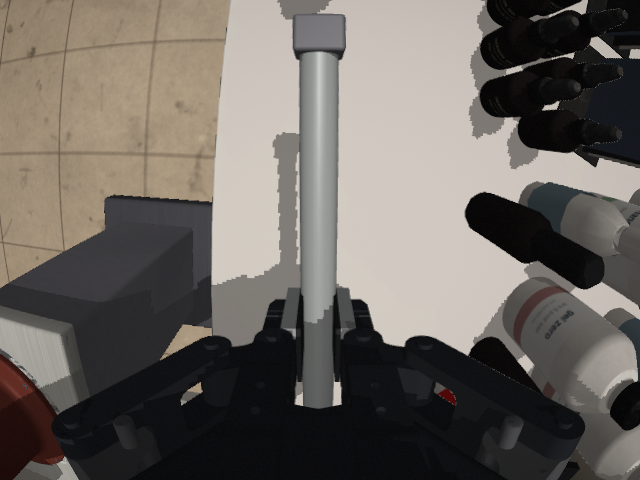

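The bar is held level at columns 293–345. Its axis is 165.5 mm ahead of the TCP and its middle is about 15.5 mm to tool -y. I'll check the transit for clearance against the saved depth.

```bash
python3 - <<'E'
from h import *
for n in ('side','scene'):
    d=np.load(n+'_d.npy');P=pts(n,d)
    for y0 in np.arange(-.3,.35,.05):
        k=(d>0)&(P[...,2]>.1)&(P[...,2]<.3)&(abs(P[...,1]-y0)<.025)&(P[...,0]>.3)&(P[...,0]<.62)
        if k.sum()>5: print(n,round(y0,2),k.sum(),'minx',np.percentile(P[k][:,0],2).round(3),'zmax',np.percentile(P[k][:,2],98).round(3))
E
```

```text
side -0.05 104 minx 0.608 zmax 0.16
side -0.0 209 minx 0.553 zmax 0.3
side 0.15 418 minx 0.549 zmax 0.174
side 0.2 286 minx 0.561 zmax 0.168
side 0.25 390 minx 0.599 zmax 0.201
side 0.3 22 minx 0.547 zmax 0.144
scene -0.1 21 minx 0.61 zmax 0.129
scene -0.05 135 minx 0.604 zmax 0.169
scene -0.0 93 minx 0.55 zmax 0.3
scene 0.15 202 minx 0.547 zmax 0.175
scene 0.2 157 minx 0.559 zmax 0.168
scene 0.25 153 minx 0.595 zmax 0.158
scene 0.3 6 minx 0.544 zmax 0.109
```

>>> step_arm:
  delta_pos:
    - [-0.002,0.02,-0.01]
    - [-0.006,0.055,-0.03]
    - [-0.011,0.095,-0.04]
    - [-0.016,0.135,-0.04]
    - [-0.021,0.175,-0.04]
    - [-0.026,0.215,-0.04]
    - [-0.031,0.255,-0.04]
    - [-0.036,0.295,-0.04]
    - [-0.041,0.335,-0.04]
    - [-0.045,0.37,-0.04]
  twist: [0,1,3,5,7,9,11,13,15,17.1]
  hand: [0.008,0.008,0.008,0.008,0.008,0.008,0.008,0.008,0.008,0.008]

```text
time: 5.2
position: [0.4053, -0.071, 0.3514]
orientation: [-0.0, 0.995, -0.101, -0.002]
ft_force: [0.8, 0.3, -1.3]
width: 0.0112
```

>>> step_arm:
  delta_pos:
    - [0,0.02,0]
    - [0,0.04,0]
    - [0,0.055,0]
    - [0,0.06,0]
    - [0,0.06,0]
    - [0,0.06,0]
    - [0,0.06,0]
    - [0,0.06,0]
    - [0,0.06,0]
    - [0,0.06,0]
  twist: [0,0,0,0,0,0,0,0,0,0]
  hand: [0.008,0.008,0.008,0.008,0.008,0.008,0.008,0.008,0.008,0.008]

```text
time: 6.03
position: [0.3948, -0.1273, 0.3542]
orientation: [-0.0, 0.995, -0.1, 0.0]
ft_force: [0.2, -0.1, -2.1]
width: 0.0116
```

```bash
python3 - <<'E'
from wb import *
s,p,d,P,T=bar('w3.png');np.save('w3.npy',P)
print(s['position'].round(4),s['orientation'].round(4))
z=P[...,2]
roi=(d>0)&(P[...,0]>.36)&(P[...,0]<.57)&(P[...,1]>-.3)&(P[...,1]<.1)
for z0,z1 in ((.006,.014),(.062,.071),(.072,.079),(.079,.09)):
    k=(roi&(z>z0)&(z<z1)).astype(np.uint8)
    n,l,st,c=cv2.connectedComponentsWithStats(k)
    for i in np.argsort(-st[1:,4])[:7]+1:
        if st[i,4]>25:
            q=P[l==i];r=cv2.minAreaRect((q[:,:2]*1000).astype(np.float32));print(z0,st[i].tolist(),q.mean(0).round(4),[np.round(t,1) for t in r])
E
```

```text
[293, 14, 53, 265, 10629] tool y range -115.1 -20.1 width 0.011565926764210432 F [ 0.2 -0.1 -2.1]
-110 -85 x mid -0.5 z top [156.  156.9 158.6]
-80 -60 x mid -0.5 z top [158.1 158.8 159.7]
-60 -40 x mid -0.5 z top [158.  158.7 159.6]
-40 -25 x mid -0.8 z top [158.  158.6 159.6]
[ 0.3948 -0.1273  0.3542] [-0.00e+00  9.95e-01 -9.96e-02  1.00e-04]
0.006 [336, 39, 102, 266, 19203] [ 0.4597 -0.0907  0.0101] [array([ 460.7, -103. ]), array([240.3,  88. ]), np.float64(78.5)]
0.006 [262, 87, 26, 28, 47] [ 0.3815 -0.0224  0.0105] [array([380.4, -22.6]), array([30.6,  4.7]), np.float64(34.9)]
0.062 [374, 262, 48, 39, 619] [ 0.4445 -0.1775  0.0654] [array([ 447.3, -173.2]), array([28.9, 37.5]), np.float64(78.3)]
0.062 [379, 248, 36, 10, 207] [ 0.4472 -0.1495  0.0671] [array([ 449.1, -151. ]), array([ 6.4, 27.3]), np.float64(80.8)]
0.062 [411, 52, 17, 19, 130] [ 0.4854 -0.0179  0.0677] [array([485.8, -18.2]), array([ 8.6, 14.5]), np.float64(22.5)]
0.062 [411, 175, 15, 8, 94] [ 0.472  -0.0993  0.0668] [array([472. , -99.6]), array([ 4.7, 10.7]), np.float64(80.9)]
0.062 [375, 50, 17, 19, 88] [ 0.4
[... 1161 characters left out ...]
9 [375, 177, 10, 24, 206] [ 0.4417 -0.0988  0.0807] [array([441.6, -99.2]), array([15.7,  6.4]), np.float64(81.0)]
0.079 [376, 46, 10, 18, 152] [ 0.4589 -0.0114  0.0807] [array([459.2, -11. ]), array([12. ,  6.3]), np.float64(78.7)]
0.079 [426, 50, 11, 18, 150] [ 0.4926 -0.0178  0.0808] [array([492.9, -18. ]), array([11.7,  7.2]), np.float64(77.5)]
0.079 [416, 184, 10, 12, 93] [ 0.4695 -0.1046  0.081 ] [array([ 469.6, -104.8]), array([7.8, 6.4]), np.float64(82.2)]
0.079 [365, 268, 14, 7, 52] [ 0.4263 -0.1536  0.0861] [array([ 426.3, -153.7]), array([1.5, 8.2]), np.float64(85.5)]
0.079 [378, 260, 7, 7, 37] [ 0.4335 -0.1489  0.0853] [array([ 434.2, -149.1]), array([4.9, 2.4]), np.float64(0.4)]
```

View pics/w3.png

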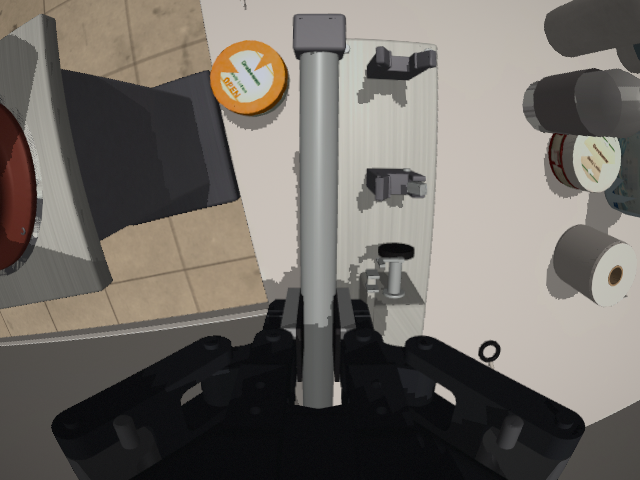

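The plain fork is at rows 48–80, columns 365–437. The clip is at (395,185) and the stop pad at (396,250). The cradle seat comes out at (467.2,-58.6) mm with yaw -11.5°, and the tool yaw of -11.4° already matches. Next I move above the seat and lower to the approach height.

>>> step_arm:
  delta_pos:
    - [0.01,-0.02,0]
    - [0.03,-0.045,0]
    - [0.05,-0.07,0]
    - [0.0578,-0.084,0]
    - [0.0578,-0.0865,0.02]
    - [0.0578,-0.0865,0.045]
    - [0.0578,-0.0865,0.065]
    - [0.0578,-0.0865,0.07]
    - [0.0578,-0.0865,0.07]
    - [0.0578,-0.0865,0.07]
  twist: [0,0,0,0,0,0,0,0,0,0]
  hand: [0.008,0.008,0.008,0.008,0.008,0.008,0.008,0.008,0.008,0.008]

```text
time: 6.92
position: [0.4689, -0.0547, 0.2849]
orientation: [0.0, 0.995, -0.1, 0.0]
ft_force: [-0.1, 0.4, -1.6]
width: 0.0116
```

```bash
cat > chk.py <<'E'
from wb import *
import sys
s,p,d,P,T=bar(sys.argv[1])
print(s['position'].round(4),s['orientation'].round(4))
C=np.array([.4672,-.0586]);a=np.radians(-11.5);ex=np.array([np.cos(a),np.sin(a)]);ey=np.array([-ex[1],ex[0]])
dl=s['position'][:2]-C;print('TCP in cradle',(dl@ex*1e3).round(1),(dl@ey*1e3).round(1))
z=P[...,2];q=P[...,:2]-C;cx=q@ex;cy=q@ey
k=((d>0)&(z>.077)&(z<.085)&(abs(cx)<.03)&(cy>.03)&(cy<.06)).astype(np.uint8)
n,l,st,c=cv2.connectedComponentsWithStats(k)
for i in range(1,n):
    if st[i,4]>15: print('fork tine cradle xyz',cx[l==i].mean().round(4),cy[l==i].mean().round(4),z[l==i].mean().round(4),'tool x',T[l==i][:,0].mean().round(4),st[i,4])
E
python3 chk.py w4.png
python3 - <<'E'
from h import *
p,d=cap('side','side1.png');a=cv2.imread('pics/side1.png')[110:250,300:440]
b=cv2.imread('pics/w4.png')
cv2.imwrite('pics/c4.png',np.hstack([cv2.resize(a,(400,400),interpolation=cv2.INTER_CUBIC),cv2.resize(b[0:400,180:580],(400,400))]))
E
```

```text
[292, 14, 54, 265, 10660] tool y range -115.2 -20.0 width 0.011647667080655807 F [-0.1  0.4 -1.6]
-110 -85 x mid -0.5 z top [156.1 156.8 158.7]
-80 -60 x mid -0.6 z top [158.1 158.8 159.7]
-60 -40 x mid -0.7 z top [158.1 158.7 159.6]
-40 -25 x mid -0.8 z top [158.  158.7 159.6]
[ 0.4689 -0.0547  0.2849] [ 0.000e+00  9.950e-01 -1.002e-01  3.000e-04]
TCP in cradle 0.8 4.2
fork tine cradle xyz 0.0167 0.0457 0.0803 tool x 0.0158 378
fork tine cradle xyz -0.0168 0.0454 0.0804 tool x -0.0178 372
```

View pics/c4.png

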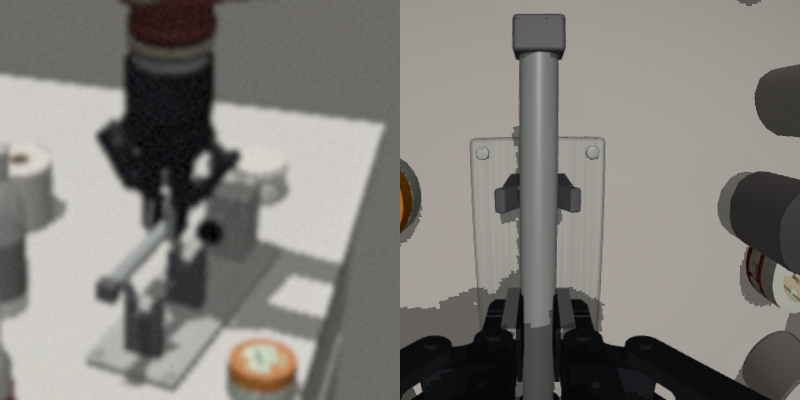

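The bar is lined up over the forks: mid of tines is tool x -1.0 mm, bar -0.6 mm. Now I lower it into the flares.

>>> step_arm:
  delta_pos:
    - [-0.0004,0,0.005]
    - [-0.0004,0,0.012]
    - [-0.0004,0,0.019]
    - [-0.0004,0,0.025]
    - [-0.0004,0,0.03]
    - [-0.0004,0,0.034]
    - [-0.0004,0,0.037]
    - [-0.0004,0,0.039]
    - [-0.0004,0,0.039]
    - [-0.0004,0,0.039]
  twist: [0,0,0,0,0,0,0,0,0,0]
  hand: [0.008,0.008,0.008,0.008,0.008,0.008,0.008,0.008,0.008,0.008]

```text
time: 7.85
position: [0.4682, -0.0546, 0.2452]
orientation: [0.0, 0.995, -0.1, 0.0]
ft_force: [0.7, -1.4, -2.0]
width: 0.0114
```

>>> step_arm:
  delta_pos:
    - [0,0,0.0015]
    - [0,0,0.003]
    - [0,0,0.0045]
    - [0,0,0.006]
    - [0,0,0.0075]
    - [0,0,0.009]
    - [0,0,0.0105]
    - [0,0,0.012]
    - [0,0,0.0125]
    - [0,0,0.0125]
  twist: [0,0,0,0,0,0,0,0,0,0]
  hand: [0.008,0.008,0.008,0.008,0.008,0.008,0.008,0.008,0.008,0.008]

```text
time: 8.68
position: [0.4684, -0.0546, 0.2327]
orientation: [0.0, 0.995, -0.1, 0.0]
ft_force: [0.9, 0.1, -0.8]
width: 0.0117
```

>>> step_arm:
  delta_pos:
    - [0,0,0.001]
    - [0,0,0.002]
    - [0,0,0.003]
    - [0,0,0.004]
    - [0,0,0.005]
    - [0,0,0.006]
    - [0,0,0.007]
    - [0,0,0.007]
    - [0,0,0.007]
    - [0,0,0.007]
  twist: [0,0,0,0,0,0,0,0,0,0]
  hand: [0.008,0.008,0.008,0.008,0.008,0.008,0.008,0.008,0.008,0.008]

```text
time: 9.52
position: [0.4682, -0.0546, 0.2257]
orientation: [0.0, 0.995, -0.1, 0.0]
ft_force: [2.5, -1.3, -3.0]
width: 0.0109
```

```bash
python3 chk.py w5.png
python3 - <<'E'
from h import *
p,d=cap('side','side2.png');a=cv2.imread('pics/side2.png')[140:250,320:430]
b=cv2.imread('pics/w5.png')
cv2.imwrite('pics/c5.png',np.hstack([cv2.resize(a,(400,400),interpolation=cv2.INTER_CUBIC),cv2.resize(b[0:400,120:520],(400,400))]))
E
```

```text
[266, 13, 104, 267, 12738] tool y range -115.6 -20.0 width 0.010949291678068154 F [ 2.5 -1.3 -3. ]
-110 -85 x mid -0.9 z top [155.9 156.7 158.5]
-80 -60 x mid -1.0 z top [157.9 158.6 159.6]
-60 -40 x mid -0.5 z top [151.9 157.2 159.4]
-40 -25 x mid -0.4 z top [151.9 157.5 159.2]
[ 0.4682 -0.0546  0.2257] [ 0.000e+00  9.950e-01 -1.002e-01  2.000e-04]
TCP in cradle 0.2 4.1
fork tine cradle xyz -0.0168 0.0456 0.0803 tool x -0.0171 829
fork tine cradle xyz 0.0165 0.0459 0.0803 tool x 0.0163 807
```

View pics/c5.png

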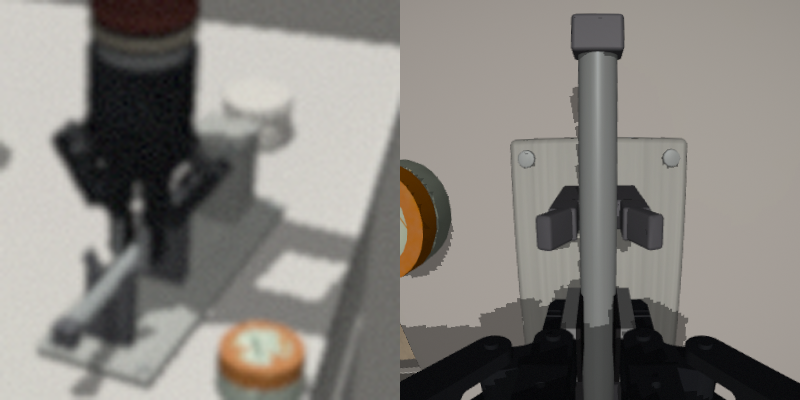

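The bar is in both slots. There is no floor reaction yet (Fz -3, about the bar's weight), so I'll press slightly further.

>>> step_arm:
  delta_pos:
    - [0.0003,0,0.0005]
    - [0.0004,0,0.001]
    - [0.0004,0,0.0015]
    - [0.0004,0,0.002]
    - [0.0004,0,0.002]
    - [0.0004,0,0.002]
    - [0.0004,0,0.002]
    - [0.0004,0,0.002]
    - [0.0004,0,0.002]
    - [0.0004,0,0.002]
  twist: [0,0,0,0,0,0,0,0,0,0]
  hand: [0.008,0.008,0.008,0.008,0.008,0.008,0.008,0.008,0.008,0.008]

```text
time: 10.45
position: [0.4687, -0.0546, 0.2254]
orientation: [-0.0, 0.995, -0.1, -0.001]
ft_force: [-5.7, -0.1, 11.4]
width: 0.0114
```

```bash
python3 -c "
from h import *
for i in range(6):
    s=ctrl.get_state();print(s['position'].round(4),s['ft_force'].round(1),s['ft_torque'].round(2));optics.capture('side')"
```

```text
[ 0.4687 -0.0546  0.2254] [-5.7 -0.1 11.4] [0.21 0.94 0.05]
[ 0.4687 -0.0547  0.2254] [-5.9  0.2 10.7] [0.16 0.98 0.06]
[ 0.4687 -0.0547  0.2254] [-5.   2.  12.5] [0.17 0.92 0.07]
[ 0.4687 -0.0547  0.2254] [-6.4  0.1 11.5] [0.15 0.99 0.03]
[ 0.4687 -0.0547  0.2254] [-5.6  0.2 10.7] [0.13 0.92 0.03]
[ 0.4687 -0.0547  0.2254] [-5.4  1.5 11. ] [0.14 0.96 0.08]
```

>>> step_arm:
  delta_pos:
    - [-0.0002,0,-0.0005]
    - [-0.0003,0,-0.001]
    - [-0.0003,0,-0.001]
    - [-0.0003,0,-0.001]
    - [-0.0003,0,-0.001]
    - [-0.0003,0,-0.001]
    - [-0.0003,0,-0.001]
    - [-0.0003,0,-0.001]
    - [-0.0003,0,-0.001]
    - [-0.0003,0,-0.001]
  twist: [0,0,0,0,0,0,0,0,0,0]
  hand: [0.008,0.008,0.008,0.008,0.008,0.008,0.008,0.008,0.008,0.008]

```text
time: 11.58
position: [0.4684, -0.0546, 0.2255]
orientation: [0.0, 0.995, -0.1, -0.0]
ft_force: [-2.2, 0.1, 7.0]
width: 0.0113
```

```bash
python3 chk.py w6.png; python3 - <<'E'
from h import *
s=ctrl.get_state();print(s['position'].round(4),s['ft_force'].round(1))
out=[]
C=np.array([.4672,-.0586]);a=np.radians(-11.5);ex=np.array([np.cos(a),np.sin(a)]);ey=np.array([-ex[1],ex[0]])
def proj(n,c):
    m=optics.camera_model(n);K=np.array(m['camera_matrix']);T=np.linalg.inv(np.array(m['cam_to_world']))
    w=np.r_[C+c[0]*ex+c[1]*ey,c[2]];q=K@(T[:3,:3]@w+T[:3,3]);return (q[:2]/q[2])
for n in ('scene','side'):
    p,d=cap(n,n+'3.png');u,v=proj(n,(0,-.045,.06)).astype(int);print(n,u,v)
    im=cv2.imread(f'pics/{n}3.png')[v-30:v+30,u-30:u+30];out.append(cv2.resize(im,(400,400),interpolation=cv2.INTER_CUBIC))
cv2.imwrite('pics/c6.png',np.hstack(out))
E
```

```text
[268, 13, 102, 266, 12721] tool y range -115.5 -20.0 width 0.011315067427104412 F [-2.2  0.1  7. ]
-110 -85 x mid -0.9 z top [155.8 156.6 158.4]
-80 -60 x mid -0.9 z top [157.8 158.5 159.5]
-60 -40 x mid -0.6 z top [152.2 157.2 159.3]
-40 -25 x mid -0.3 z top [151.9 157.5 159.1]
[ 0.4684 -0.0546  0.2255] [ 0.000e+00  9.950e-01 -1.002e-01 -2.000e-04]
TCP in cradle 0.4 4.1
fork tine cradle xyz -0.0168 0.0457 0.0803 tool x -0.0172 839
fork tine cradle xyz 0.0166 0.0459 0.0803 tool x 0.0162 806
[ 0.4684 -0.0546  0.2255] [-2.1 -0.2  6.7]
scene 363 271
side 366 200
```

View pics/c6.png

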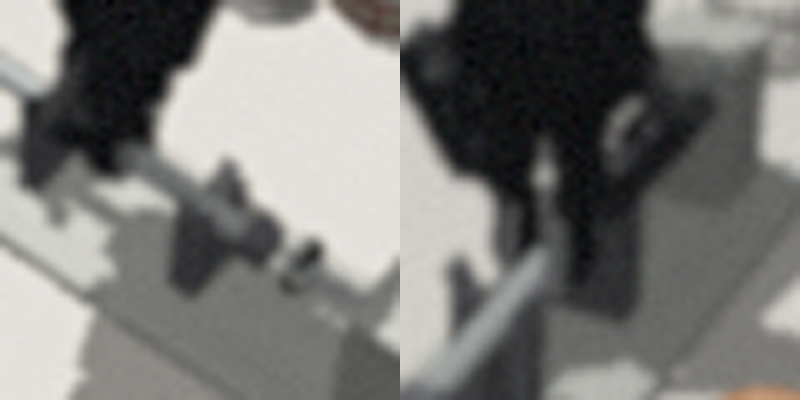

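The bar's clip end is down in the slot (scene crop (230,225)), with a gap before the pad at (300,265). The bar is level and its axis is at 60 mm, so it is seated. Now I slide toward the stop, short of contact first.

>>> step_arm:
  delta_pos:
    - [0,0.001,-0.0004]
    - [0,0.002,-0.0007]
    - [0,0.003,-0.0007]
    - [0,0.004,-0.0007]
    - [0,0.005,-0.0007]
    - [0,0.006,-0.0007]
    - [0,0.007,-0.0007]
    - [0,0.008,-0.0007]
    - [0,0.008,-0.0007]
    - [0,0.008,-0.0007]
  twist: [0,0,0,0,0,0,0,0,0,0]
  hand: [0.008,0.008,0.008,0.008,0.008,0.008,0.008,0.008,0.008,0.008]

```text
time: 12.57
position: [0.4667, -0.0626, 0.2255]
orientation: [0.0, 0.995, -0.1, 0.0]
ft_force: [0.1, 2.9, 3.7]
width: 0.0113
```

```bash
cat > f.py <<'E'
from h import *
ey=np.array([np.sin(np.radians(11.5)),np.cos(np.radians(11.5))]);C=np.array([.4672,-.0586]);F=[]
for i in range(6):
    s=ctrl.get_state();F.append(s['ft_force']);optics.capture('side')
F=np.mean(F,0);s=ctrl.get_state();print(round(s['time'],2),s['position'].round(4),'F',F.round(1),'Fy cradle',(F[:2]@ey).round(2),'cradle y TCP',((s['position'][:2]-C)@ey*1e3).round(2),'width',s['width'].round(4))
E
python3 f.py
```

```text
Traceback (most recent call last):
  File "f.py", line 5, in <module>
    F=np.mean(F,0);s=ctrl.get_state();print(round(s['time'],2),s['position'].round(4),'F',F.round(1),'Fy cradle',(F[:2]@ey).round(2),'cradle y TCP',((s['position'][:2]-C)@ey*1e3).round(2),'width',s['width'].round(4))
                                                                                                                                                                                                    ^^^^^^^^^^^^^^^^
AttributeError: 'float' object has no attribute 'round'
```

>>> step_arm:
  delta_pos:
    - [0,0.0005,0]
    - [0,0.001,0]
    - [0,0.0015,0]
    - [0,0.002,0]
    - [0,0.002,0]
    - [0,0.002,0]
    - [0,0.002,0]
    - [0,0.002,0]
    - [0,0.002,0]
    - [0,0.002,0]
  twist: [0,0,0,0,0,0,0,0,0,0]
  hand: [0.008,0.008,0.008,0.008,0.008,0.008,0.008,0.008,0.008,0.008]

```text
time: 13.7
position: [0.4664, -0.0644, 0.2255]
orientation: [-0.0, 0.995, -0.1, 0.0]
ft_force: [1.7, 2.5, 4.8]
width: 0.0114
```

```bash
sed -i "s/,'width'.*/)/" f.py; python3 f.py
```

```text
14.0 [ 0.4663 -0.0644  0.2255] F [2.1 3.4 4.6] Fy cradle 3.72 cradle y TCP -5.82
```

>>> step_arm:
  delta_pos:
    - [0,0.0005,0]
    - [0,0.001,0]
    - [0,0.0015,0]
    - [0,0.002,0]
    - [0,0.0025,0]
    - [0,0.003,0]
    - [0,0.0035,0]
    - [0,0.004,0]
    - [0,0.004,0]
    - [0,0.004,0]
  twist: [0,0,0,0,0,0,0,0,0,0]
  hand: [0.008,0.008,0.008,0.008,0.008,0.008,0.008,0.008,0.008,0.008]

```text
time: 14.83
position: [0.4656, -0.0679, 0.2255]
orientation: [-0.001, 0.995, -0.1, 0.0]
ft_force: [3.2, 6.8, 4.7]
width: 0.0116
```

```bash
python3 f.py
```

```text
15.13 [ 0.4656 -0.0678  0.2255] F [2.8 6.5 4.9] Fy cradle 6.89 cradle y TCP -9.38
```

Contact is made: about 3 N of friction plus about 4 N of spring, with some 2 mm of travel. I'll go on in stages.

>>> step_arm:
  delta_pos:
    - [0,0.001,0]
    - [0,0.002,0]
    - [0,0.003,0]
    - [0,0.004,0]
    - [0,0.005,0]
    - [0,0.006,0]
    - [0,0.0065,0]
    - [0,0.0065,0]
    - [0,0.0065,0]
    - [0,0.0065,0]
  twist: [0,0,0,0,0,0,0,0,0,0]
  hand: [0.008,0.008,0.008,0.008,0.008,0.008,0.008,0.008,0.008,0.008]

```text
time: 15.97
position: [0.4644, -0.0739, 0.2255]
orientation: [-0.002, 0.995, -0.1, 0.0]
ft_force: [3.5, 9.6, 5.4]
width: 0.0118
```

```bash
python3 f.py; python3 chk.py w7.png
```

```text
16.27 [ 0.4644 -0.0739  0.2255] F [3.5 9.4 5.1] Fy cradle 9.93 cradle y TCP -15.53
[270, 13, 101, 267, 12237] tool y range -115.9 -20.0 width 0.011689605997372423 F [3.1 9.5 5.6]
-110 -85 x mid -1.2 z top [156.  156.9 158.7]
-80 -60 x mid -0.4 z top [152.3 157.5 159.4]
-60 -40 x mid -0.6 z top [152.3 157.7 159.3]
-40 -25 x mid -0.8 z top [158.  158.6 159.5]
[ 0.4644 -0.0739  0.2255] [-1.700e-03  9.950e-01 -1.003e-01  4.000e-04]
TCP in cradle 0.3 -15.5
fork tine cradle xyz -0.0168 0.0452 0.0804 tool x -0.0172 858
fork tine cradle xyz 0.0167 0.0454 0.0803 tool x 0.0164 870
```

The slope is 3.04 N over 6.15 mm, which matches 500 N/m. Travel is now about 7.9 mm, so 3.1 mm remains.

>>> step_arm:
  delta_pos:
    - [0,0.0005,0]
    - [0,0.001,0]
    - [0,0.0015,0]
    - [0,0.002,0]
    - [0,0.0025,0]
    - [0,0.003,0]
    - [0,0.0034,0]
    - [0,0.0034,0]
    - [0,0.0034,0]
    - [0,0.0034,0]
  twist: [0,0,0,0,0,0,0,0,0,0]
  hand: [0.008,0.008,0.008,0.008,0.008,0.008,0.008,0.008,0.008,0.008]

```text
time: 17.15
position: [0.4637, -0.0769, 0.2255]
orientation: [-0.002, 0.995, -0.1, 0.0]
ft_force: [4.7, 10.3, 5.0]
width: 0.0114
```

```bash
python3 f.py; python3 - <<'E'
from h import *
out=[]
C=np.array([.4672,-.0586]);a=np.radians(-11.5);ex=np.array([np.cos(a),np.sin(a)]);ey=np.array([-ex[1],ex[0]])
for n in ('scene','side'):
    I=[];D=[]
    for i in range(6):
        p,d=cap(n);I.append(p);D.append(d)
    p=np.mean(I,0).astype(np.uint8);d=np.median(D,0)
    m=optics.camera_model(n);K=np.array(m['camera_matrix']);T=np.linalg.inv(np.array(m['cam_to_world']))
    w=np.r_[C-.1*ey,.065];q=K@(T[:3,:3]@w+T[:3,3]);u,v=(q[:2]/q[2]).astype(int)
    out.append(cv2.resize(p[v-22:v+22,u-22:u+22,::-1],(400,400),interpolation=cv2.INTER_CUBIC))
    P=pts(n,d);qq=P[...,:2]-C;cx=qq@ex;cy=qq@ey
    dark=(p.max(-1)<45)&(abs(cx)<.02)&(cy<-.085)&(cy>-.13)&(P[...,2]>.04)&(P[...,2]<.08)&(d>0)
    print(n,u,v,dark.sum(),np.percentile(cy[dark],[5,50,95]).round(4) if dark.sum()>3 else '',P[dark].mean(0) if dark.sum() else '')
cv2.imwrite('pics/c7.png',np.hstack(out))
E
```

```text
17.45 [ 0.4638 -0.0769  0.2255] F [ 4.2 10.7  5.4] Fy cradle 11.32 cradle y TCP -18.64
scene 378 280 0  
side 375 188 9 [-0.1039 -0.1012 -0.097 ] [ 0.45404263 -0.15907408  0.07100042]
```

View pics/c7.png

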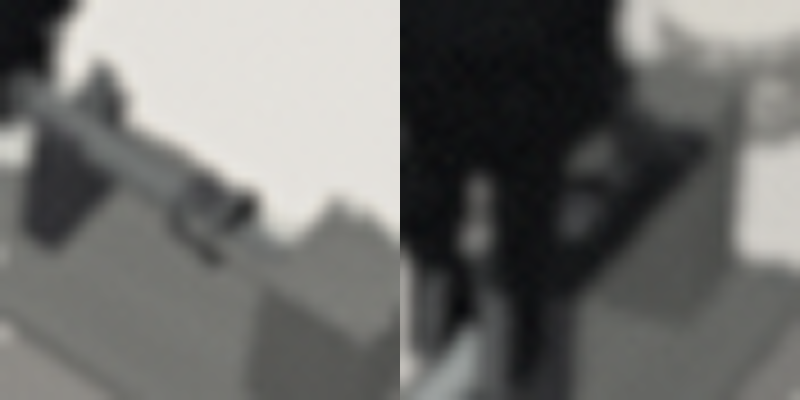

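The bar end is against the dark pad (scene crop (200,225)). The pointer itself is too small to read from here. Force (11.3 N less about 3 N of friction) and geometry both put travel at about 10.9 mm, mid-band. I'm handing in while holding.

```bash
python3 f.py; python3 -c "
from bench import ctrl
print(ctrl.hand_in())"
```

```text
18.35 [ 0.4638 -0.0769  0.2255] F [ 3.9 10.8  5.2] Fy cradle 11.32 cradle y TCP -18.63
the job is handed in; nothing more can be done
None
```

I set the bar in both forks and slid it against the sprung stop. I handed in at about 18 s with the arm still gripping and pressing it; no verdict came back.

- **Seating:** I pressed the bar down until the slot floors pushed back at about 14 N. Its axis is 60 mm up and the wrist camera shows it level. I could not see the jaw itself up close, so "jaw shut" is inferred from that height and level.
- **Push on the stop:** the arm pushes with 11.3 N along the bar. Taking off about 3 N of sliding friction leaves about 8.4 N on the stop. Force and bar position both put the stop's travel at about 10.9 mm, well inside the 6–16 mm band, and the push rose at 500 N/m as it should. The last reading, about 1 s later, was unchanged.
- **What I couldn't confirm:** the pointer and tabs were too small to read in the pictures, so I have no direct sight of the pointer between them. The friction figure is also rough (2.9–3.7 N), so the true travel could be nearer 9 mm, still within the band.
- **Everything else:** I kept the transit clear of the other things and saw no unexpected forces, but did not check each one afterwards.

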